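# Load a battery pack into a spring-loaded test cradle

### The arm

A 7-joint arm with a two-finger parallel gripper is mounted at the origin on the work surface. World frame = base frame: x ahead of the robot, y to its left, z up, the work surface at z = 0. Lengths are in m, angles in rad, forces in N, time in s.
With the tool pointing down it reaches from about 0.425 to 0.875 m from the base axis. Payload 4.7 kg.
Tool frame: the origin (TCP) lies at the very end of the fingers, on their centre line; the grasp point (between the pads) lies 19 mm behind it; z points along the fingers, y is the line along which they close (so a half turn about z gives the same grasp; the last joint's range is limited). The gripper opens to 87 mm and grips with 3 to 60 N. Pads are 19 mm wide; open, the fingers measure 117 mm over their backs; the gripper's body (75 mm by 190 mm) begins 51 mm behind the grasp point.
Start: joints at [-1.157, 0.321, -0.07, 1.45, 0.023, 1.371, -0.057], TCP at [0.253, 0.599, 0.223] pointing down, gripper open.
Joint ranges: [-2.86, 2.86], [-0.3, 2.09], [-1.38, 1.24], [0.06, 2.45], [-1.56, 4.7], [0.09, 2.05], [-2.69, 2.69]. Speed limits (rad/s): [2.57, 2.57, 3.14, 3.14, 3.14, 3.14, 3.14].

### API

Orientations are given as a rotation vector (axis times angle).
In Python, from bench import ctrl, get_image, job gives the robot as it stands.
- The arm moves only by the shell command python3 -m crank 'ROWS' [FORCE]. ROWS is JSON, a list that holds one entry, the list of rows, each a list of 5 numbers: the shift along the tool's x, y, z in mm, then the turn about the tool's z in rad, then the closure, from -1 (fully open) to 1 (shut), so that 0 is half open. A call has 1 to 10 rows; each row shifts and turns the commanded pose from where the row before left it, along the tool's axes as they then stand; what a row does not reach is not made up. A row lasts 1/12 s, in which the tool goes at most 41.7 mm and 7.16 degrees, less where a joint would pass 70% of its speed; a pose out of reach is approached as far as the arm can. A call with a gripper value outside its range is refused whole. The fingers move at their own pace and stop on an object; FORCE is the grip in N (left out, the last holds). Time passes only in rows, so rows that do not move let the fingers close. It gives the time, the measured TCP pose, the force, the opening and the grip force at its end, in the units of the state.
- ctrl.get_state(): the state, without advancing time (a new reading comes with each control period).
- get_image(name): name is "scene" or "top" or "wrist"; returns a dict with "pixels" (420x560x3 uint8, red, green, blue), "fx", "fy", "cx", "cy" (pixels), "T" (4x4, takes a point from camera to world coordinates); the wrist camera has in their place "T_tool_cam" (4x4, takes a point from camera to tool coordinates, whose origin is the TCP and whose axes are the flange's). Camera axes: x right, y down, z forward; pixel columns grow to the right and rows downward; lengths in m; the calibration is good to about 2 mm. The wrist camera is an equidistant fisheye: a pixel r from the principal point sees the ray r / f radians off the axis. A picture is of the moment at which its call begins: read the wrist's pose just before it. There is no depth.
- job.close_job(): hands the job in; it is judged then, once.
The state is a dict: "time": time; "joint_positions": joint angles; "qd": joint speeds; "joint_torque": joint torques, N m; "position": TCP position; "tool_rot": TCP orientation; "ft_force": force on the tool from outside, world axes, zero at the start; "torque": the same for the moment, N m; "grip_width": opening from 0.0 (shut) to 1.0 (fully open); "grip_force": force on a finger pad.
Only numpy, scipy, OpenCV 4.12 (cv2) and the standard library are available. Lean on these libraries where they do the work, as an engineer would, in place of code of your own. Each camera call takes 0.05 s, during which the arm holds its last target. There are 200 camera calls.

### The job

Pick up the grey battery pack by its handle and use it to push the cradle's sprung tilt plate down until the plate lies level, then, still holding it down, slide the pack fully home under the lip of the pocket and let go, so that the lip keeps pack and plate down. Feel your way and press no harder than needed: the cradle bends above about 35 N. Leave the other things on the bench where they are.

Things in the scene. Friction and masses are not known exactly. Their poses are not given: they have to be found in the camera images.
- pack_handle (a point): grasp point: centre of the pack's handle, an upright bar 40 long (x), 14 thick (y), 26 tall on the middle of the pack's deck; 35 mm above the pack's underside, 13 above the deck. Axes: x along the pack's length, y across, z up. The pack's two ends are alike: either may go into the pocket
- pack_mid (a point): centre of the battery pack's block, 11 mm above its underside: a plain grey block 100 (x) x 60 (y) x 22 (z) mm, about 250 g; same axes as pack_handle
- cradle: test cradle, fixed to the bench: black base 190 (x) x 90 (y) x 12 mm; origin at the centre of its underside, x from the hinge end to the pocket end, z up. With the pack fully home, the pack's centre is at x = 26, y = 0, z = 46 to 48 mm. First press it down, length along x, centred at x = 0 (clear of the lip), then slide it +x. More than 35 N on the cradle bends it
- pocket (a point): foot of the pocket's end wall (inner face), where the lower edge of the pack's end arrives; cradle x = 76, z = 35 mm, cradle's axes. The grey painted pocket: end wall, two cheeks 26 long and 66 mm apart inside, and a roof lip reaching 14 mm from the wall over the pack, its underside 24 mm above this point (2 over a pack on the level plate), 6 thick
- tilt_plate (a joint): hinge angle of the steel tilt plate, rad: 0 = level on a rigid stop, 0.28 (16 degrees) = free end up, where its spring holds it at the start. Spring moment 0.45 N m when up, 0.80 when level (5 to 8 N of push at the pack); the pack's weight alone does not lower it. Under the lip the plate lifts the released pack by 2 mm and stays so
- plate_end (a point): middle of the top edge at the tilt plate's free end. The plate is 115 long, 56 wide, 5 thick; x along it away from the hinge, z normal to its top. The hinge axis runs along y at cradle x = -70, z = 32 mm; when level the plate's top is at cradle z = 35 and this point at x = 45
- multimeter: yellow hand-held multimeter, 140 x 75 x 34, lying flat; origin at the centre of its underside. Bystander
- adapter: plain white mains adapter block without a handle, 95 x 55 x 30; origin at the centre of its underside. Bystander, not the pack
- pliers: pliers with red handles lying flat, about 150 long, 40 wide, 11 high; origin on the bench below their middle. Bystander
- tape: brown roll of tape lying flat, 56 across, 18 high; origin at the centre of its underside. Bystander
- jar: small clear screw jar, 56 across, 60 high; origin at the centre of its underside. Bystander
- screwdriver: screwdriver with a red handle lying on the bench, about 200 long; x along it towards the tip. Bystander
- spool: blue empty wire spool standing up, 60 across, 40 high; origin at the centre of its underside. Bystander
There are look-alikes about, which are no part of the job. Leave any brown or pink look-alike of the part that bears pack_handle alone.

How it is judged:
By the outcome, as a careful person would: the job done as asked, in the order asked, and still so for the second after the job is handed in, with the robot touching nothing.
It also fails if it takes over 67 s, if anything falls off the work surface, if the arm or the gripper's body presses on something with over 40 N, if the wrist force passes 120 N, or if a joint passes its speed limit or range.

## Working session

There is one attempt and no reset: what is moved stays moved. The work goes in short steps, Python scripts to look and compute and a shell command to move; the robot and the scene stay as the last step left them, time stands still between calls to the robot, and variables do not carry over. Pictures are saved under pics/ and viewed, at most 10 in all, crops included, and the job is handed in when it is done.

```bash
mkdir -p pics; ls; python3 - <<'E'
from bench import ctrl,get_image
import cv2,numpy as np
for n in ("scene","top"):
    i=get_image(n); cv2.imwrite(f"pics/{n}0.png",i["pixels"][:,:,::-1]); print(n,i["fx"],i["fy"],i["cx"],i["cy"],np.round(i["T"],4).tolist())
s=ctrl.get_state(); print(s)
E
```

```text
pics
scene 515.5224445882674 515.5224445882674 273.609503245821 208.07396470706004 [[-0.1729, 0.6984, -0.6945, 1.4265], [0.9849, 0.1221, -0.1224, 0.1573], [-0.0007, -0.7052, -0.709, 0.9581], [0.0, 0.0, 0.0, 1.0]]
top 453.87866613303225 453.87866613303225 283.11151934564805 211.19147939162798 [[0.0201, -0.9887, 0.1485, 0.3728], [-0.9998, -0.0189, 0.0098, 0.0036], [-0.0069, -0.1487, -0.9889, 1.356], [0.0, 0.0, 0.0, 1.0]]
{'time': 0.1, 'joint_positions': array([-1.15693683,  0.32175368, -0.07006908,  1.4515717 ,  0.02261888,
        1.37078996, -0.05688836]), 'qd': array([-4.72070383e-04, -1.25045966e-03,  8.95734897e-06, -2.41459996e-03,
        1.25886015e-03,  1.89899793e-03,  6.69337529e-05]), 'joint_torque': array([ 1.90141253e-05, -4.92571664e+01, -4.05505691e-01, -3.13400888e+01,
       -6.40696893e-02,  3.95787566e-02,  7.57297380e-05]), 'position': array([0.25284302, 0.59826361, 0.22155825]), 'tool_rot': array([-6.23677736e-01, -3.07882822e+00,  2.70332299e-03]), 'ft_force': array([0.01786051, 0.02625047, 0.4717242 ]), 'torque': array([ 0.02556682, -0.02033452, -0.00266779]), 'grip_force': 0.0, 'grip_width': 0.9942564165181697}
```

View pics/top0.png

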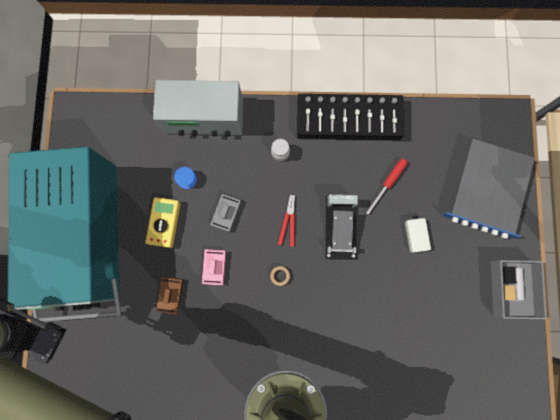

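View pics/scene0.png

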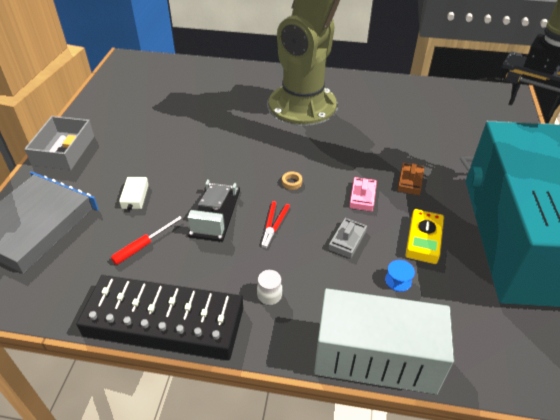

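The top view shows the grey pack at about (226,212). The cradle is at about (342,228), with its pocket at the upper end (far from the robot). Next I'll enlarge both areas.

```bash
python3 - <<'E'
import cv2,numpy as np
t=cv2.imread("pics/top0.png");s=cv2.imread("pics/scene0.png")
def c(im,x,y,w=80,h=60,k=5): 
    return cv2.resize(im[y:y+h,x:x+w],None,fx=k,fy=k,interpolation=cv2.INTER_CUBIC)
# top pack: origin(190,185); top cradle origin (302,186) w/ 90 rows at scale 400/..; 
a=c(t,190,185);b=cv2.resize(t[188:266,290:394],(400,300),interpolation=cv2.INTER_CUBIC)
d=c(s,310,205);e=c(s,175,180)
cv2.imwrite("pics/crops.png",np.vstack([np.hstack([a,b]),np.hstack([d,e])]))
E
```

```text
(no output)
```

View pics/crops.png

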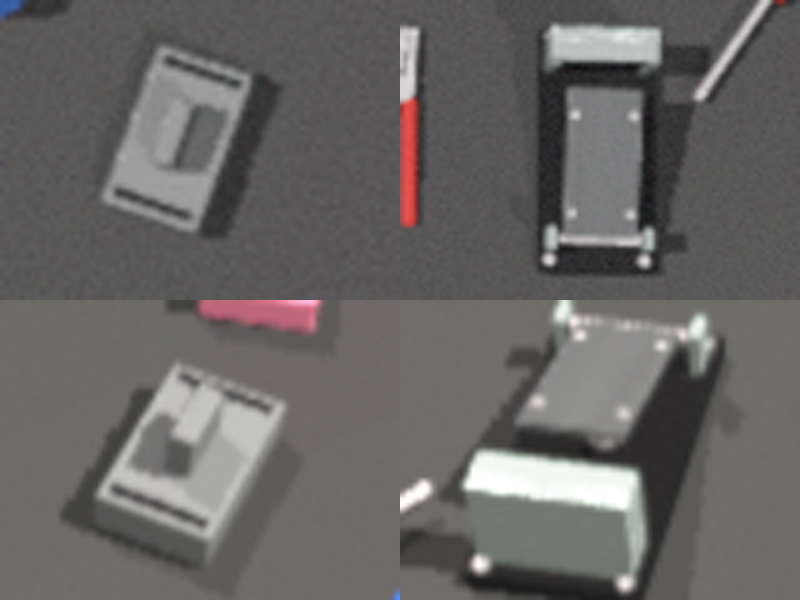

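```bash
cat > h.py <<'E'
import numpy as np
from scipy.optimize import least_squares
from scipy.spatial.transform import Rotation as R
K={"top":(453.879,283.1115,211.1915,np.array([[0.0201,-0.9887,0.1485,0.3728],[-0.9998,-0.0189,0.0098,0.0036],[-0.0069,-0.1487,-0.9889,1.356],[0,0,0,1]])),
"scene":(515.522,273.6095,208.074,np.array([[-0.1729,0.6984,-0.6945,1.4265],[0.9849,0.1221,-0.1224,0.1573],[-0.0007,-0.7052,-0.709,0.9581],[0,0,0,1]]))}
def proj(c,P):
    f,cx,cy,T=K[c]; p=(np.asarray(P)-T[:3,3])@T[:3,:3]; return np.c_[f*p[:,0]/p[:,2]+cx,f*p[:,1]/p[:,2]+cy]
def place(q,L):
    c,s=np.cos(q[2]),np.sin(q[2]); L=np.asarray(L)/1000
    return np.c_[q[0]+c*L[:,0]-s*L[:,1],q[1]+s*L[:,0]+c*L[:,1],L[:,2]]
def fit(obs,q0):
    f=lambda q:np.concatenate([(proj(c,place(q,[l]))-np.array(uv)).ravel() for c,l,uv in obs])
    r=least_squares(f,q0,loss="soft_l1"); return r.x,r.fun.reshape(-1,2)
E
python3 - <<'E'
from h import *
A=lambda x,y:("top",((x+.5)/5-.5+190,(y+.5)/5-.5+185))
B=lambda x,y:("top",((x-400+.5)/3.846-.5+290,(y+.5)/3.846-.5+188))
D=lambda x,y:("scene",((x+.5)/5-.5+310,(y-300+.5)/5-.5+205))
E=lambda x,y:("scene",((x-400+.5)/5-.5+175,(y-300+.5)/5-.5+180))
o=lambda cu,l:(cu[0],l,cu[1])
# pack: x axis toward image up (far) in top
pk=[o(A(158,45),(50,30,22)),o(A(252,73),(50,-30,22)),o(A(196,232),(-50,-30,22)),o(A(103,200),(-50,30,22)),
 o(D(178,362),(-50,-30,22)),o(D(287,402),(-50,30,22)),o(D(208,538),(50,30,22)),o(D(97,497),(50,-30,22))]
for sub in (pk,pk[:4],pk[4:]):
    q,r=fit(sub,[.4,.13,-.3]); print("pack",q.round(4),r.round(1).tolist())
cr=[o(B(540,272),(-95,45,12)),o(B(660,270),(-95,-45,12)),o(B(567,87),(39.7,28,66.6)),o(B(643,88),(39.7,-28,66.6)),
 o(E(517,428),(39.7,-28,66.6)),o(E(630,440),(39.7,28,66.6))]
for sub in (cr,cr[:4],cr[4:]):
    q,r=fit(sub,[.4,-.13,0]); print("cradle",q.round(4),r.round(1).tolist())
E
```

```text
pack [ 0.5671  0.1899 -0.3105] [[-0.0, -0.3], [0.1, 0.5], [-0.2, 0.2], [-0.6, 0.1], [-0.8, 0.1], [-0.1, 0.2], [0.7, 0.5], [-0.5, -0.3]]
pack [ 0.5674  0.1894 -0.2978] [[-0.1, -0.4], [0.1, 0.2], [0.3, 0.0], [-0.3, 0.1]]
pack [ 0.5666  0.1903 -0.3224] [[-0.4, -0.1], [0.2, 0.2], [0.6, 0.4], [-0.5, -0.6]]
cradle [ 0.5333 -0.1552  0.0309] [[0.3, -0.1], [-0.3, 0.1], [-0.3, -0.1], [-0.6, -0.5], [-0.2, -0.5], [-0.5, -0.6]]
cradle [ 0.5328 -0.1561  0.0234] [[0.3, -0.1], [-0.3, 0.3], [0.1, 0.0], [-0.1, -0.3]]
cradle [ 0.535  -0.1539  0.0292] [[0.1, 0.0], [-0.1, -0.0]]
```

```bash
cat >> h.py <<'E'
def go(target,yaw=None):
    "tool-frame shift (mm) to world target; turn to bring tool x to world yaw (mod pi)"
    from bench import ctrl
    s=ctrl.get_state(); M=R.from_rotvec(s["tool_rot"]).as_matrix()
    d=M.T@(np.array(target)-s["position"])*1000
    cur=np.arctan2(M[1,0],M[0,0]); t=None
    if yaw is not None: t=-(((yaw-cur)+np.pi/2)%np.pi-np.pi/2)
    print("t",s["time"],"pos",s["position"].round(4),"toolx yaw",round(cur,3),"tilt",M[:,2].round(3),"shift",d.round(1),"turn",t,"F",s["ft_force"].round(1),"w",round(s["grip_width"],3),"q7",round(s["joint_positions"][6],2))
    return M
if __name__=="__main__":
    import sys; a=[float(v) for v in sys.argv[1:]]; go(a[:3],a[3] if len(a)>3 else None)
E
python3 h.py .235 .50 .26 ; python3 h.py .26 .36 .26; python3 h.py .567 .19 .15 -.31; python3 -c "
from h import *
print(go([0,0,0]))"
```

```text
t 0.1 pos [0.2528 0.5983 0.2216] toolx yaw 2.742 tilt [-0.001 -0.002 -1.   ] shift [-21.8 -97.5 -38.3] turn None F [0.  0.  0.5] w 0.994 q7 -0.06
t 0.1 pos [0.2528 0.5983 0.2216] toolx yaw 2.742 tilt [-0.001 -0.002 -1.   ] shift [ -99.3 -216.8  -38.1] turn None F [0.  0.  0.5] w 0.994 q7 -0.06
t 0.1 pos [0.2528 0.5983 0.2216] toolx yaw 2.742 tilt [-0.001 -0.002 -1.   ] shift [-448.3 -253.7   72.1] turn -0.08973056454802197 F [0.  0.  0.5] w 0.994 q7 -0.06
t 0.1 pos [0.2528 0.5983 0.2216] toolx yaw 2.742 tilt [-0.001 -0.002 -1.   ] shift [ 1.000e-01 -6.491e+02  2.227e+02] turn None F [0.  0.  0.5] w 0.994 q7 -0.06
[[-9.21165877e-01  3.89169765e-01 -5.66330059e-04]
 [ 3.89170159e-01  9.21164423e-01 -1.64134992e-03]
 [-1.17080661e-04 -1.73235430e-03 -9.99998493e-01]]
```

```bash
python3 -m crank '[[[-4,-20,-8,0,-1],[-4,-20,-8,0,-1],[-4,-20,-8,0,-1],[-4,-20,-8,0,-1],[-5,-18,-8,0,-1],[-15,-24,0,0,-1],[-15,-24,0,0,-1],[-15,-24,0,0,-1],[-15,-24,0,0,-1],[-15,-24,0,0,-1]]]'
python3 -m crank '[[[-29,-3,8,0,-1],[-29,-3,8,0,-1],[-29,-3,8,0,-1],[-29,-3,8,0,-1],[-29,-3,8,0,-1],[-29,-3,8,0,-1],[-29,-3,8,0,-1],[-29,-3,8,-0.03,-1],[-29,-3,8,-0.03,-1],[-29,-3,8,-0.03,-1]]]'
python3 h.py .567 .19 .15 -.31
```

```text
time: 0.93
position: [0.2565, 0.3589, 0.2621]
tool_rot: [-0.623, -3.079, 0.001]
ft_force: [1.4, -1.0, 1.2]
grip_width: 1.0
grip_force: 0.0
time: 1.77
position: [0.5141, 0.2213, 0.1819]
tool_rot: [-0.483, -3.104, 0.001]
ft_force: [0.3, -0.0, -0.1]
grip_width: 0.996
grip_force: 0.0
t 1.7667 pos [0.5141 0.2213 0.1819] toolx yaw 2.833 tilt [-0. -0. -1.] shift [-59.9 -13.8  31.9] turn 0.0015440288551911152 F [ 0.3 -0.  -0.1] w 0.996 q7 0.85
```

```bash
python3 -m crank '[[[-20,-5,10,0,-1],[-20,-5,11,0,-1],[-20,-4,11,0,-1],[0,0,0,0,-1],[0,0,0,0,-1]]]'
python3 h.py .567 .19 .15 -.31
cat > w.py <<'E'
import sys,cv2; from h import *; from bench import ctrl,get_image
s=ctrl.get_state(); i=get_image("wrist"); im=i["pixels"][:,:,::-1]
np.savez(sys.argv[1]+".npz",p=s["position"],r=s["tool_rot"],f=i["fx"],c=[i["cx"],i["cy"]],T=i["T_tool_cam"])
cv2.imwrite("pics/"+sys.argv[1]+".png",im); print(i["fx"],i["cx"],i["cy"],i["T_tool_cam"].round(4).tolist())
E
python3 w.py w1
```

```text
time: 2.18
position: [0.566, 0.1894, 0.1492]
tool_rot: [-0.488, -3.101, 0.003]
ft_force: [0.5, 0.2, 0.2]
grip_width: 1.0
grip_force: 0.0
t 2.1833 pos [0.566  0.1894 0.1492] toolx yaw 2.829 tilt [-0.002 -0.002 -1.   ] shift [-0.8  0.9 -0.8] turn -0.002144716438798433 F [0.5 0.2 0.2] w 1.0 q7 0.97
325.19226210127806 282.91437068853287 208.996441526494 [[-0.001, -0.9677, -0.2521, 0.069], [1.0, -0.001, -0.0001, 0.0004], [-0.0002, -0.2521, 0.9677, -0.1632], [0.0, 0.0, 0.0, 1.0]]
```

View pics/w1.png

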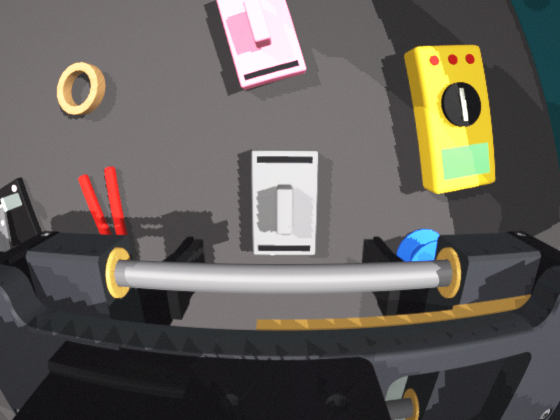

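The wrist view shows the grey pack between the fingers, with its deck corners at about (252,151), (318,151), (316,253) and (254,254). The top of the handle is centred near (285,209).

```bash
cat >> h.py <<'E'
def wray(name,uv,z):
    d=np.load(name+".npz"); v=(np.array(uv)-d["c"])/d["f"]; r=np.linalg.norm(v,axis=1)[:,None]
    ray=np.c_[v*np.sinc(r/np.pi),np.cos(r)]; M=R.from_rotvec(d["r"]).as_matrix(); T=d["T"]
    o=d["p"]+M@T[:3,3]; w=ray@T[:3,:3].T@M.T; return o+w*((z-o[2])/w[:,2])[:,None]
E
python3 - <<'E'
from h import *
P=wray("w1",[(252,151),(318,151),(316.5,254),(253.5,254)],.022); print(P.round(4),P.mean(0).round(4))
for a,b in((0,1),(3,2),(0,3),(1,2)): e=P[b]-P[a]; print(np.linalg.norm(e).round(4),np.arctan2(e[1],e[0]).round(3))
print(wray("w1",[(278,184),(292,184),(292,234),(278,234)],.048).mean(0))
E
python3 h.py .567 .19 .025 -.31
```

```text
[[0.5127 0.1777 0.022 ]
 [0.5308 0.2339 0.022 ]
 [0.6249 0.2046 0.022 ]
 [0.6061 0.1466 0.022 ]] [0.5686 0.1907 0.022 ]
0.059 1.259
0.0609 1.258
0.0985 -0.321
0.0985 -0.302
[0.56670567 0.19115722 0.048     ]
t 2.2333 pos [0.5656 0.1908 0.15  ] toolx yaw 2.831 tilt [-0.001 -0.    -1.   ] shift [ -1.7  -0.2 125. ] turn -0.00030070951399707724 F [-0.6  0.2  0.1] w 0.998 q7 0.97
```

```bash
python3 -m crank '[[[-1,0,15,0,0],[-1,0,20,0,0],[0,0,20,0,0],[0,0,20,0,0],[0,0,20,0,0],[0,0,15,0,0],[0,0,8,0,0],[0,0,5,0,0],[0,0,0,0,0],[0,0,0,0,0]]]'
python3 h.py .5675 .1905 .026 -.312
```

```text
time: 3.07
position: [0.5684, 0.1909, 0.0285]
tool_rot: [0.483, 3.103, 0.002]
ft_force: [0.6, 0.2, 0.4]
grip_width: 0.507
grip_force: 0.0
t 3.0667 pos [0.5684 0.1909 0.0285] toolx yaw 2.832 tilt [ 0.001  0.001 -1.   ] shift [ 0.8 -0.6  2.5] turn 0.002875702510675371 F [0.6 0.2 0.4] w 0.507 q7 1.01
```

```bash
python3 -m crank '[[[0,0,2,0,0.2],[0,0,0,0,1],[0,0,0,0,1],[0,0,0,0,1],[0,0,0,0,1],[0,0,0,0,1],[0,0,0,0,1]]]' 50
python3 -m crank '[[[0,0,-10,0,1],[0,0,-20,0,1],[0,0,-25,0,1],[0,0,-25,0,1],[0,0,-25,0,1],[0,0,-20,0,1],[0,0,0,0,1]]]'
python3 h.py .5333 -.1552 .15 .03
```

```text
time: 3.65
position: [0.5682, 0.1901, 0.0258]
tool_rot: [0.485, 3.104, 0.0]
ft_force: [-0.2, -0.3, 1.7]
grip_width: 0.156
grip_force: 50.0
time: 4.23
position: [0.5707, 0.191, 0.1557]
tool_rot: [0.484, 3.097, 0.007]
ft_force: [1.8, 0.2, -1.6]
grip_width: 0.161
grip_force: 50.0
t 4.2333 pos [0.5707 0.191  0.1557] toolx yaw 2.832 tilt [ 0.007  0.004 -1.   ] shift [ -70.  -341.1    4.2] turn -0.3400035275345261 F [ 1.8  0.2 -1.6] w 0.161 q7 0.97
```

```bash
python3 h.py .66 -.04 .16 .03
python3 -m crank '[[[-10,-12,-1,0,1],[-15,-20,-1,0,1],[-16,-24,-1,0,1],[-16,-24,-1,0,1],[-18,-24,0,0,1],[-18,-24,0,0,1],[-18,-24,0,0,1],[-18,-24,0,0,1],[-15,-20,0,0,1],[-10,-12,0,0,1]]]'
python3 -m crank '[[[0,0,0,-0.09,1],[0,0,0,-0.09,1],[0,0,0,-0.09,1],[0,0,0,-0.07,1],[0,0,0,0,1],[0,0,0,0,1]]]'
python3 h.py .5333 -.1552 .15 .03; python3 w.py w2
```

```text
t 4.2333 pos [0.5707 0.191  0.1557] toolx yaw 2.832 tilt [ 0.007  0.004 -1.   ] shift [-155.5 -192.7   -4.4] turn -0.3400035275345261 F [ 1.8  0.2 -1.6] w 0.161 q7 0.97
time: 5.07
position: [0.6506, -0.0593, 0.1531]
tool_rot: [-0.491, -3.101, 0.004]
ft_force: [1.0, -1.2, -2.4]
grip_width: 0.157
grip_force: 50.0
time: 5.57
position: [0.6506, -0.0549, 0.1533]
tool_rot: [0.044, -3.139, -0.0]
ft_force: [0.7, -0.9, -3.0]
grip_width: 0.158
grip_force: 50.0
t 5.5667 pos [ 0.6506 -0.0549  0.1533] toolx yaw -3.114 tilt [-0.002  0.    -1.   ] shift [120.  -97.    3.5] turn -0.0020024649243435277 F [ 0.7 -0.9 -3. ] w 0.158 q7 1.76
325.19226210127806 282.91437068853287 208.996441526494 [[-0.001, -0.9677, -0.2521, 0.0688], [1.0, -0.001, -0.0001, 0.0005], [-0.0002, -0.2521, 0.9677, -0.1632], [0.0, 0.0, 0.0, 1.0]]
```

View pics/w2.png

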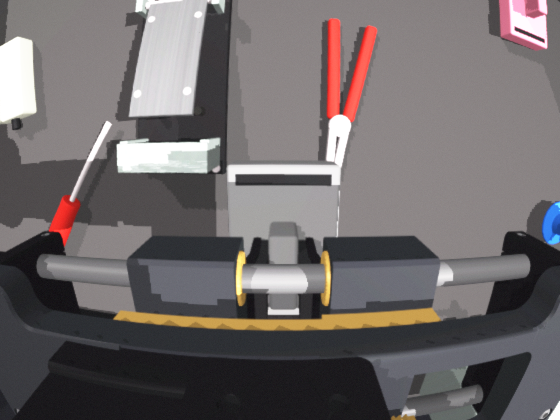

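The pack is gripped and level. At left is the cradle: its pocket roof spans about (118–220, 140–173) and the plate's free end runs from about (131,112) to (196,116). I'll enlarge that part.

```bash
python3 - <<'E'
import cv2
im=cv2.imread("pics/w2.png"); cv2.imwrite("pics/w2c.png",cv2.resize(im[80:190,100:240],None,fx=5,fy=5,interpolation=cv2.INTER_CUBIC))
E
```

```text
(no output)
```

View pics/w2c.png

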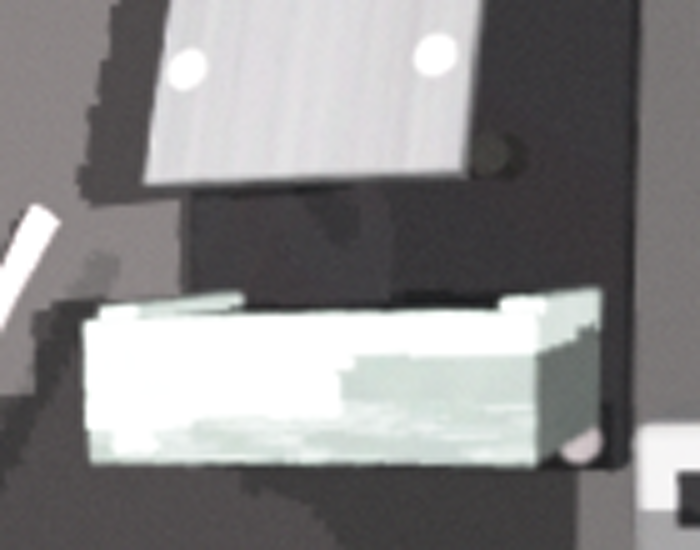

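```bash
python3 - <<'E'
from h import *
f=lambda L:[((x+.5)/5-.5+100,(y+.5)/5-.5+80) for x,y in L]
A=wray("w2",f([(145,185),(467,172)]),.0666); B=wray("w2",f([(85,320),(540,307),(537,465),(90,464)]),.065)
C=wray("w2",f([(638,50),(632,300),(628,467)]),.012)
q=np.array([.5333,-.1552]);c,s=np.cos(.03),np.sin(.03)
for P in(A,B,C):
    d=P[:,:2]-q; print((np.c_[d@[c,s],d@[-s,c]]*1000).round(1).tolist())
e=A[1]-A[0];print(np.linalg.norm(e),np.arctan2(-e[0],e[1])); e=B[1]-B[0];print(np.arctan2(-e[0],e[1])); e=B[2]-B[3];print(np.arctan2(-e[0],e[1]));e=C[0]-C[2];print(np.arctan2(-e[1],-e[0]))
E
```

```text
[[37.8, -28.9], [39.8, 27.6]]
[[59.5, -42.6], [61.6, 38.5], [86.7, 37.1], [84.1, -43.6]]
[[15.5, 45.7], [62.9, 44.0], [94.8, 42.3]]
0.05650627202292987 -0.006003543828101853
0.0033752958155839094
-0.0026242626717866506
-0.013521507147296287
```

```bash

python3 -m crank '[[[-9,-14,0,0,1],[-11,-18,0,0,1],[-12,-18,0,0,1],[-12,-18,0,0,1],[-11,-18,0,0,1],[-9,-14,0,0,1],[0,0,0,0,1],[0,0,0,0,1],[0,0,0,0,1]]]'
python3 h.py .5333 -.1552 .15 .0; python3 w.py w3; python3 - <<'E'
import cv2
im=cv2.imread("pics/w3.png"); cv2.imwrite("pics/w3c.png",cv2.resize(im[0:200,180:400],None,fx=3,fy=3,interpolation=cv2.INTER_CUBIC))
E
```

```text
time: 6.37
position: [0.718, -0.1519, 0.1539]
tool_rot: [0.047, -3.14, -0.002]
ft_force: [-0.4, -0.2, -2.7]
grip_width: 0.157
grip_force: 50.0
t 6.3667 pos [ 0.718  -0.1519  0.1539] toolx yaw -3.112 tilt [-0.001  0.001 -1.   ] shift [184.7   2.2   4.1] turn 0.029920334414372363 F [-0.4 -0.2 -2.7] w 0.157 q7 1.92
325.19226210127806 282.91437068853287 208.996441526494 [[-0.001, -0.9677, -0.2521, 0.0688], [1.0, -0.001, -0.0001, 0.0005], [-0.0002, -0.2521, 0.9677, -0.1632], [0.0, 0.0, 0.0, 1.0]]
```

View pics/w3c.png

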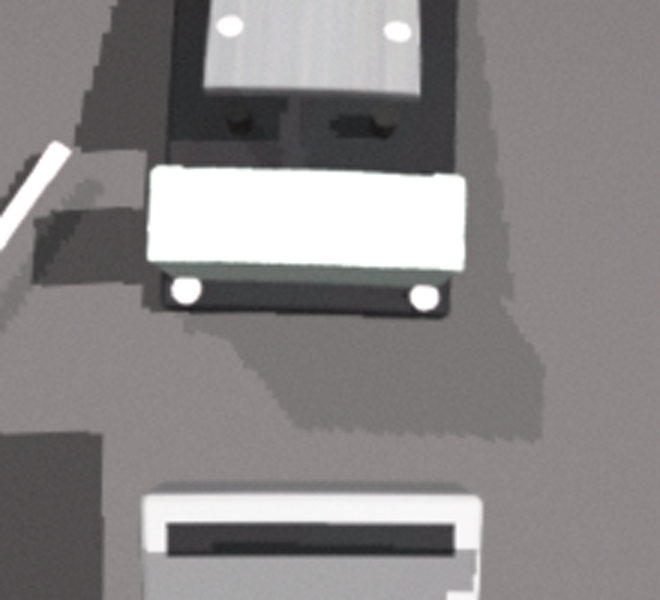

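The cradle is now seen centrally. Roof corners are (150,167), (465,176), (463,270) and (147,262), the plate end is (203,89)–(421,96), and the base end corners are (163,310) and (447,317). The held pack's front edge is (143,494)–(481,496).

```bash
python3 - <<'E'
from h import *
f=lambda L:[((x+.5)/3-.5+180,(y+.5)/3-.5) for x,y in L]
A=[(f([(203,89),(421,96)]),.0666),(f([(150,167),(465,176)]),.065),(f([(147,262),(463,270)]),.065),(f([(163,310),(447,317)]),.012),(f([(186,290),(425,297)]),.014),(f([(143,494),(481,496)]),.150)]
for uv,z in A:
    P=wray("w3",uv,z); e=P[1]-P[0]; print(P[:,:2].round(4).tolist(),"mid",P.mean(0)[:2].round(4),"w",np.linalg.norm(e).round(4),"yaw",np.arctan2(-e[0],e[1]).round(4))
E
```

```text
[[0.5724, -0.1829], [0.5727, -0.127]] mid [ 0.5726 -0.155 ] w 0.0559 yaw -0.0051
[[0.5934, -0.1961], [0.5935, -0.115]] mid [ 0.5935 -0.1555] w 0.0811 yaw -0.0018
[[0.6189, -0.196], [0.6188, -0.1149]] mid [ 0.6188 -0.1554] w 0.0811 yaw 0.0018
[[0.6278, -0.1994], [0.6276, -0.1113]] mid [ 0.6277 -0.1553] w 0.0882 yaw 0.0028
[[0.6217, -0.1921], [0.6218, -0.1186]] mid [ 0.6218 -0.1554] w 0.0735 yaw -0.0019
[[0.6695, -0.1818], [0.6681, -0.1231]] mid [ 0.6688 -0.1525] w 0.0587 yaw 0.023
```

```bash

python3 -m crank '[[[0,0,0,0.028,1],[12,-1,0,0,1],[21,-1,0,0,1],[25,-1,0,0,1],[25,0,0,0,1],[25,0,0,0,1],[25,0,0,0,1],[25,0,0,0,1],[18,0,0,0,1],[9,0,0,0,1]]]'
python3 -m crank '[[[0,0,10,0,1],[0,0,10,0,1],[0,0,10,0,1],[0,0,8,0,1],[0,0,0,0,1],[0,0,0,0,1]]]'
python3 h.py .5327 -.1553 .061 .0
```

```text
time: 7.25
position: [0.5308, -0.1553, 0.1548]
tool_rot: [0.004, -3.141, -0.003]
ft_force: [-0.4, 0.2, -2.6]
grip_width: 0.156
grip_force: 50.0
time: 7.75
position: [0.5331, -0.1562, 0.1152]
tool_rot: [0.004, -3.139, 0.0]
ft_force: [0.3, 0.3, -2.3]
grip_width: 0.158
grip_force: 50.0
t 7.75 pos [ 0.5331 -0.1562  0.1152] toolx yaw -3.139 tilt [-0.002 -0.    -1.   ] shift [ 0.3  0.9 54.2] turn 0.0024968159837364112 F [ 0.3  0.3 -2.3] w 0.158 q7 1.9
```

```bash

python3 -m crank '[[[0,1,6,0,1],[0,0,6,0,1],[0,0,5,0,1],[0,0,4,0,1],[0,0,4,0,1],[0,0,3,0,1],[0,0,0,0,1],[0,0,0,0,1]]]'
python3 -m crank '[[[0,0,3,0,1],[0,0,3,0,1],[0,0,3,0,1],[0,0,0,0,1],[0,0,0,0,1]]]'
python3 h.py .5327 -.1553 .061 .0
```

```text
time: 8.42
position: [0.5339, -0.1553, 0.0892]
tool_rot: [-0.004, 3.14, 0.0]
ft_force: [-0.2, 0.6, 1.2]
grip_width: 0.152
grip_force: 50.0
time: 8.83
position: [0.534, -0.1555, 0.0799]
tool_rot: [-0.004, 3.14, -0.0]
ft_force: [2.7, 0.0, 2.5]
grip_width: 0.159
grip_force: 50.0
t 8.8333 pos [ 0.534  -0.1555  0.0799] toolx yaw -3.139 tilt [ 0.002 -0.    -1.   ] shift [ 1.4  0.2 18.9] turn 0.002244645252980959 F [2.7 0.  2.5] w 0.159 q7 1.92
```

```bash

python3 -m crank '[[[0,0,3,0,1],[0,0,3,0,1],[0,0,3,0,1],[0,0,3,0,1],[0,0,2,0,1],[0,0,0,0,1],[0,0,0,0,1]]]'
for i in 1; do python3 -m crank '[[[0,0,1,0,1],[0,0,0,0,1]]]'; python3 -m crank '[[[0,0,1,0,1],[0,0,0,0,1]]]';python3 -m crank '[[[0,0,1,0,1],[0,0,0,0,1]]]';done
python3 h.py .5327 -.1553 .061 .0
```

```text
time: 9.42
position: [0.5332, -0.1554, 0.0654]
tool_rot: [0.003, -3.141, 0.0]
ft_force: [3.3, 0.7, 4.1]
grip_width: 0.157
grip_force: 50.0
time: 9.58
position: [0.5332, -0.1554, 0.0645]
tool_rot: [0.003, -3.142, -0.0]
ft_force: [1.2, 0.1, 3.5]
grip_width: 0.152
grip_force: 50.0
time: 9.75
position: [0.5333, -0.1554, 0.0635]
tool_rot: [-0.003, 3.141, -0.0]
ft_force: [2.7, -0.8, 4.1]
grip_width: 0.155
grip_force: 50.0
time: 9.92
position: [0.5334, -0.1553, 0.0625]
tool_rot: [-0.004, 3.141, -0.0]
ft_force: [2.1, 0.5, 3.2]
grip_width: 0.152
grip_force: 50.0
t 9.9167 pos [ 0.5334 -0.1553  0.0625] toolx yaw -3.139 tilt [ 0. -0. -1.] shift [0.7 0.  1.5] turn 0.002241642370210073 F [2.1 0.5 3.2] w 0.152 q7 1.93
```

```bash

for i in 1; do python3 -m crank '[[[0,0,0.7,0,1],[0,0,0,0,1]]]'; python3 -m crank '[[[0,0,0.7,0,1],[0,0,0,0,1]]]';python3 -m crank '[[[0,0,0.7,0,1],[0,0,0,0,1]]]';done | grep -E "pos|ft"
python3 h.py .5327 -.1553 .061 .0; python3 w.py w4;  python3 - <<'E'
from bench import get_image
import cv2,numpy as np
i=get_image("scene")["pixels"][:,:,::-1]; cv2.imwrite("pics/s4.png",cv2.resize(i[150:250,160:260],None,fx=5,fy=5,interpolation=cv2.INTER_CUBIC))
E
```

```text
position: [0.5334, -0.1554, 0.0618]
ft_force: [2.6, -0.2, 4.3]
position: [0.5335, -0.1554, 0.0612]
ft_force: [2.9, -0.5, 6.0]
position: [0.5336, -0.1554, 0.0609]
ft_force: [2.3, 0.9, 7.3]
t 10.4167 pos [ 0.5336 -0.1554  0.0609] toolx yaw -3.139 tilt [ 0.  0. -1.] shift [ 0.9  0.1 -0.1] turn 0.0023063633312165877 F [2.3 0.9 7.3] w 0.16 q7 1.93
325.19226210127806 282.91437068853287 208.996441526494 [[-0.001, -0.9677, -0.2521, 0.0689], [1.0, -0.001, -0.0001, 0.0005], [-0.0002, -0.2521, 0.9677, -0.1632], [0.0, 0.0, 0.0, 1.0]]
```

View pics/s4.png

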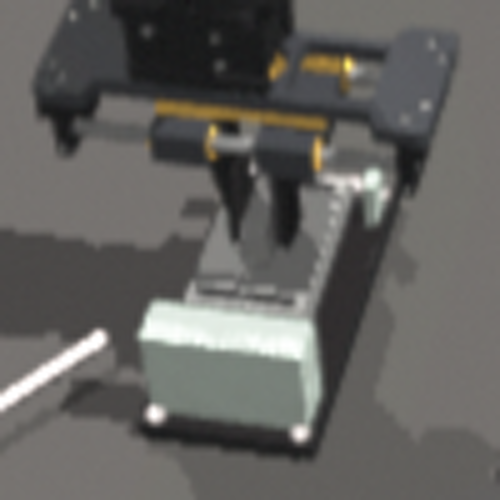

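The scene view shows the pack lying flat and level on the plate behind the pocket. The force rises at the expected stop height. I'll press slightly more, then slide.

```bash

(python3 -m crank '[[[0,0,0.7,0,1],[0,0,0.7,0,1],[0,0,0,0,1],[0,0,0,0,1]]]'
python3 -m crank '[[[-2,0,0,0,1],[-2,0,0,0,1],[-2,0,0,0,1],[0,0,0,0,1]]]'
python3 -m crank '[[[-2,0,0,0,1],[-2,0,0,0,1],[-2,0,0,0,1],[0,0,0,0,1]]]') | grep -E "pos|ft|rot"
```

```text
position: [0.5338, -0.1554, 0.0606]
tool_rot: [-0.004, 3.141, 0.001]
ft_force: [1.3, 0.5, 14.5]
position: [0.5351, -0.1555, 0.0603]
tool_rot: [0.002, -3.133, -0.004]
ft_force: [-11.3, 1.7, 24.3]
position: [0.5412, -0.156, 0.0603]
tool_rot: [0.002, -3.133, -0.003]
ft_force: [-10.7, 0.5, 23.5]
```

```bash

(python3 -m crank '[[[0,0,-0.8,0,1],[0,0,0,0,1]]]'
python3 -m crank '[[[-2,0,0,0,1],[-1,0,0,0,1],[0,0,0,0,1]]]') | grep -E "pos|ft|rot"
```

```text
position: [0.5412, -0.156, 0.0604]
tool_rot: [0.002, -3.133, -0.002]
ft_force: [-9.3, 0.8, 18.0]
position: [0.5442, -0.156, 0.0604]
tool_rot: [0.002, -3.133, -0.002]
ft_force: [-9.3, -0.3, 16.8]
```

```bash

(python3 -m crank '[[[-2,0,0,0,1],[-2,0,0,0,1],[0,0,0,0,1]]]'
python3 -m crank '[[[-2,0,0,0,1],[-1,0,0,0,1],[0,0,0,0,1]]]') | grep -E "pos|ft|rot"
```

```text
position: [0.5484, -0.1561, 0.0604]
tool_rot: [0.002, -3.133, -0.002]
ft_force: [-9.4, -0.4, 17.2]
position: [0.5511, -0.1561, 0.0604]
tool_rot: [0.002, -3.133, -0.002]
ft_force: [-9.2, 0.5, 17.8]
```

Going under the lip freely. The rest in small steps until the end wall is felt.

```bash

(python3 -m crank '[[[-2,0,0,0,1],[-2,0,0,0,1],[0,0,0,0,1]]]'
python3 -m crank '[[[-1.5,0,0,0,1],[0,0,0,0,1]]]'
python3 -m crank '[[[-1,0,0,0,1],[0,0,0,0,1]]]') | grep -E "pos|ft|rot"
```

```text
position: [0.5552, -0.1561, 0.0604]
tool_rot: [0.002, -3.133, -0.002]
ft_force: [-10.2, 0.5, 17.1]
position: [0.5565, -0.1562, 0.0604]
tool_rot: [0.002, -3.133, -0.002]
ft_force: [-10.1, 0.3, 18.3]
position: [0.5573, -0.1561, 0.0604]
tool_rot: [0.002, -3.132, -0.002]
ft_force: [-9.0, 1.3, 18.8]
```

```bash

(python3 -m crank '[[[-1,0,0,0,1],[0,0,0,0,1]]]'
python3 -m crank '[[[-1,0,0,0,1],[0,0,0,0,1]]]') | grep -E "pos|ft|rot"
```

```text
position: [0.5581, -0.1561, 0.0603]
tool_rot: [0.001, -3.132, -0.002]
ft_force: [-10.9, 0.3, 18.4]
position: [0.5581, -0.1562, 0.0603]
tool_rot: [0.001, -3.13, -0.003]
ft_force: [-13.0, 0.3, 20.9]
```

```bash

(python3 -m crank '[[[0,0,-0.5,0,1],[-1,0,0,0,1],[0,0,0,0,1]]]') | grep -E "pos|ft|rot"
```

```text
position: [0.5582, -0.1561, 0.0604]
tool_rot: [0.001, -3.128, -0.003]
ft_force: [-14.0, 0.5, 21.2]
```

```bash

(python3 -m crank '[[[3,0,-0.5,0,1],[1.5,0,-0.5,0,1],[0,0,0,0,1]]]'
python3 -m crank '[[[0,0,0,0,0.5],[0,0,0,0,0.2],[0,0,0,0,0.2],[0,0,0,0,0.2],[0,0,0,0,0.2]]]') | grep -E "pos|ft|rot|width"
```

```text
position: [0.5579, -0.156, 0.0608]
tool_rot: [0.002, -3.137, 0.0]
ft_force: [-1.7, -2.4, 4.6]
grip_width: 0.159
position: [0.5599, -0.1548, 0.0607]
tool_rot: [0.004, -3.14, -0.001]
ft_force: [0.1, -0.1, -1.5]
grip_width: 0.378
```

```bash

(python3 -m crank '[[[0,0,-4,0,0],[0,0,-8,0,0],[0,0,-15,0,0],[0,0,-20,0,0],[0,0,-20,0,0],[0,0,-20,0,0],[0,0,-20,0,0],[0,0,0,0,0]]]'
python3 -m crank '[[[0,25,-5,0,0],[0,25,-5,0,0],[0,25,-5,0,0],[0,25,0,0,0],[0,25,0,0,0],[0,0,0,0,0],[0,0,0,0,0],[0,0,0,0,0]]]')| grep -E "time|pos|ft|width"
python3 - <<'E'
from bench import get_image
import cv2,numpy as np
i=get_image("scene")["pixels"][:,:,::-1];t=get_image("top")["pixels"][:,:,::-1]
k=lambda a:cv2.resize(a,(400,400),interpolation=cv2.INTER_CUBIC)
cv2.imwrite("pics/s5.png",np.hstack([k(i[160:240,170:250]),k(t[188:268,300:380])]))
E
```

```text
time: 14.93
position: [0.563, -0.1562, 0.1736]
ft_force: [0.4, -0.9, 1.2]
grip_width: 0.5
time: 15.6
position: [0.5599, -0.031, 0.1833]
ft_force: [-0.0, -1.2, 0.1]
grip_width: 0.496
```

View pics/s5.png

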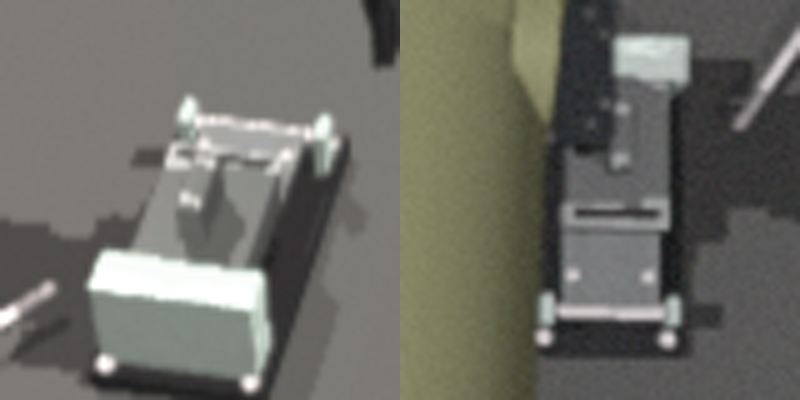

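```bash
python3 - <<'E'
from h import *
for x in(-26,-24,-22): 
  p=proj("top",place([.5327,-.1553,0],[(x,0,59)]))[0]; print(x,p,(p[0]-300+.5)*5+400,(p[1]-188+.5)*5)
E
```

```text
-26 [342.60001966 233.33897567] 615.5000982932611 229.19487835356492
-24 [342.60046374 232.64418685] 615.5023186797089 225.72093424130486
-22 [342.60090761 231.94971512] 615.5045380527988 222.24857559534271
```

```bash

python3 -m crank '[[[-8,-20,0,0,-1],[-9,-25,0,0,-1],[-9,-25,0,0,-1],[-9,-25,0,0,-1],[-9,-20,0,0,-1],[-8,-10,0,0,-1],[0,0,0,0,-1],[0,0,0,0,-1],[0,0,0,0,-1]]]' | grep -E "pos|ft"
python3 w.py w6 >/dev/null; python3 - <<'E'
import cv2
im=cv2.imread("pics/w6.png"); cv2.imwrite("pics/w6c.png",cv2.resize(im[50:240,190:370],None,fx=3,fy=3,interpolation=cv2.INTER_CUBIC))
E
```

```text
position: [0.6119, -0.1547, 0.1831]
ft_force: [-0.5, 0.1, -0.6]
```

View pics/w6c.png

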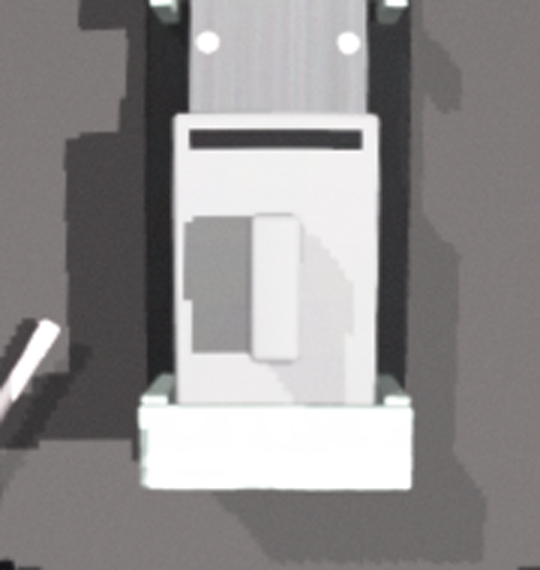

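The wrist view shows the pack square in the pocket. Its rear edge is (173,115)–(378,115) and the roof's front edge is (139,407)–(412,405). I'll check how far apart they are.

```bash
python3 - <<'E'
from h import *
f=lambda L:[((x+.5)/3-.5+190,(y+.5)/3-.5+50) for x,y in L]
for uv,z in((f([(173,115),(378,115)]),.059),(f([(139,407),(412,405)]),.065),(f([(142,489),(411,489)]),.065)):
    P=wray("w6",uv,z); print(P.round(4).tolist())
E
```

```text
[[0.5087, -0.1853, 0.059], [0.5087, -0.1257, 0.059]]
[[0.5947, -0.1957, 0.065], [0.594, -0.1152, 0.065]]
[[0.6197, -0.1956, 0.065], [0.6197, -0.1147, 0.065]]
```

```bash
python3 -c "
from bench import job
print(job.close_job())"
```

```text
the job is handed in; nothing more can be done
None
```

The pack is fully home under the lip with the plate held down. The last wrist picture puts its rear edge 86 mm from the lip, as it should be. Peak press was about 27 N, the other objects were not touched, and the job was handed in at about 16 s.

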